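# Dual-button start of the finds scanner

## Robot

A 6-joint arm with a two-finger parallel gripper is mounted at the origin on the work surface. World frame = base frame: x ahead of the robot, y to its left, z up, the work surface at z = 0. Lengths are in m, angles in rad, forces in N, time in s.
With the tool pointing down it reaches from about 0.375 to 0.975 m from the base axis. Payload 3.8 kg.
Tool frame: the origin (TCP) lies midway between the tips of the shut fingers; the grasp point (between the pads) lies 19 mm behind it; z points along the fingers, y is the direction in which the jaws open and shut (so a half turn about z gives the same grasp; the last joint's range is limited). The gripper opens to 85 mm and grips with 20 to 120 N. Pads are 22 mm wide; open, the fingers measure 114 mm over their backs; the gripper's body (76 mm by 85 mm) begins 54 mm behind the grasp point. The pads swing forward as they close: fully open they stand 13 mm farther back than shut.
Start: joints at [-0.037, 0.264, 1.604, -0, 1.274, -0.037], TCP at [0.675, -0, 0.231] pointing down, gripper open.
Joint ranges: [-2.63, 2.63], [-0.94, 2.18], [0.31, 2.57], [-1.31, 4.45], [0, 2.66], [-2.55, 2.55]. Speed limits (rad/s): [2.57, 2.57, 3.14, 3.14, 3.14, 3.14].

## Interface

Orientations are given as a rotation vector (axis times angle).
In Python, from workcell import bot gives the robot as it stands.
- The arm moves only by the tool arm_command, never from a script. Its argument "targets" is text: rows parted by semicolons, each of 7 numbers parted by spaces: the shift along the tool's x, y, z in mm, then the turn, a rotation vector about the tool's x, y, z in degrees, then the opening, from 0 (shut) to 1 (fully open). A call has 1 to 10 rows; each row is the pose to reach, as a shift and turn from the pose commanded when the call began, along the tool's axes at that moment; what a row does not reach only later rows make up. A row lasts 1/12 s, in which the tool goes at most 41.7 mm and 7.16 degrees, less where a joint would pass 70% of its speed; a pose out of reach is approached as far as the arm can. A call with a gripper value outside its range is refused whole. The fingers move at their own pace and stop on an object; "newtons" is the grip in N (left out, the last holds). Time passes only in rows, so rows that repeat a pose let the fingers close. It gives the time, the measured TCP pose, the force and the opening at its end, in the units of the state.
- bot.read_state(): the state, without advancing time (a new reading comes with each control period).
- bot.read_camera(name): name is "scene" or "side" or "wrist"; returns (picture, depth): 384x512x3 uint8, blue, green, red; 384x512 float32, m along the optical axis (not along the pixel's ray), 0 where there is no reading.
- bot.camera_params(name): a dict with "fov_y" (degrees; the focal length in pixels is half the picture's height over the tangent of half this angle, whatever the lens; pixels are square), "cx", "cy" (the principal point, pixels), "xyz" and "rotation" of the camera in the world; the wrist camera has in their place "T_tool_cam" (4x4, takes a point from camera to tool coordinates, whose origin is the TCP and whose axes are the flange's). Camera axes: x right, y up, looking along -z (the intrinsics and any distortion apply to the point x, -y, -z); pixel columns grow to the right and rows downward; lengths in m; the calibration is good to about 2 mm. The wrist camera is an equidistant fisheye: a pixel r from the principal point sees the ray r / f radians off the axis. A picture is of the moment at which its call begins: read the wrist's pose just before it. camera_params takes no time and is no camera call.
- bot.finish_job(): hands the job in, once; it reports no verdict.
The state is a dict: "time": time; "q": joint angles; "joint_vel": joint speeds; "joint_torque": joint torques, N m; "tool_pos": TCP position; "tcp_rot": TCP orientation; "wrist_force": force on the tool from outside, world axes, zero at the start; "torque": the same for the moment, N m; "width": opening from 0.0 (shut) to 1.0 (fully open).
Only numpy, scipy, OpenCV 4.12 (cv2) and the standard library are available. Lean on these libraries where they do the work, as an engineer would, in place of code of your own. Each camera call takes 0.05 s, during which the arm holds its last target.

## Task

Scan the sherd that lies in the scanner: push the sliding cover all the way shut over the specimen well, then press both buttons of the start box down together with the two fingertips, hold both down for at least two seconds, and let go so that both come back up. Neither button may go down alone, and none while the cover is open. Push and press only: leave the sherd in the well, the jar, the bowl and the brush where they are.

Things in the scene. Friction and masses are not known exactly. Their poses are not given: they have to be found in the camera images.
- scanner: Fixed low white and grey scanner on the table, 300 x 180 mm in plan, its deck (top face) 70 mm above the table. Origin at the centre of its underside; local x runs along its length, from the end nearer the robot towards the specimen well, z up. The square well (100 x 100 mm, 30 mm deep) is cut in the deck, centred at local x = +75 mm, y = 0. Two rails 8 mm wide and 10 mm high run along the deck at local y = +77 and -77 mm.
- cover (a joint): How far the scanner's sliding cover is open, in m: 0 = fully shut over the well (hard stop), 0.105 = fully open. The cover is a flat steel block, 120 mm along the slide, 135 mm wide, 30 mm high, too wide to be gripped; its underside runs 1 mm above the deck, its top is 101 mm above the table. It shuts towards the scanner's +x, needs about 2.5 N of push, and stays where it is left.
- cover_face (a point): Centre of the cover's end face on the robot's side (135 mm wide, 30 mm high), the face to push; it moves with the cover, 86 mm above the table; at fully shut it lies at scanner-local x = +15 mm. At least 55 mm of flat bare deck lies in front of it at every start. Its x axis is the direction in which the cover shuts.
- start_box: Fixed grey start box with two round black push buttons on top, 95 mm along its local x by 160 mm along its local y, 50 mm high. Origin at the centre of its underside. The buttons stand on its local y axis, at y = +32 and -32 mm (64 mm between centres), each in an aluminium collar 44 mm across whose top is 62 mm above the table.
- btn_left_top (a point): Centre of the top face of the button at start-box local y = +32 mm: round cap 28 mm across, its top 72 mm above the table when up and 66 mm when fully down. This point moves with the cap.
- btn_right_top (a point): The same on the other button, at start-box local y = -32 mm.
- btn_left (a joint): Press depth of that button in m: 0 = up, 0.006 = fully down (hard stop). Springs back by itself; starts to move at about 0.9 N and is fully down at 3 N (so about 6 N for both together).
- btn_right (a joint): The same for the other button.
- sherd_center (a point): Centre of the flat clay sherd, about 50 x 40 x 9 mm, loose on the floor of the well (40 mm above the table), partly hidden by the cover. Leave alone.
- jar_center (a point): Bystander: centre of an upright closed pale jar with a white cap, 60 mm across, 85 mm high, loose on the table. Leave alone.
- bowl_center (a point): Bystander: centre of a clay bowl, 90 mm across, 40 mm high, loose on the table. Leave alone.
- brush: Bystander: brush lying on the table along its own x axis, about 200 mm long, origin near its middle on the underside. Leave alone.
Mind the look-alikes: they are no part of the job. Several things look just like the part that bears bowl_center: the one meant starts farthest to the robot's left. Leave any green look-alike of the start_box alone.

How it is judged:
On the way, in this order (a step that is already met when the one before it is completed fails the run):
1. the cover is fully shut (within 4 mm) with both buttons up (value of joint cover below 0.004 m and value of joint each of btn_left, btn_right below 0.001 m), for 0.2 s.
2. both buttons are held down together (each more than 4 mm of its 6 mm) by the fingers for 2 s, with the cover shut (value of joint each of btn_left, btn_right above 0.004 m and value of joint cover below 0.006 m and contact force between the fingers and start_box above 1 N), for 2 s.
At the end, for the whole second after the job is handed in: The cover is shut (within 6 mm), both buttons are up again (within 1 mm) after having been held down together for 2 s, and the sherd, jar, bowl and brush are within 15 mm of where they started, the jar and bowl upright (value of joint cover below 0.006 m and value of joint each of btn_left, btn_right below 0.001 m and distance of each of jar_center, bowl_center, brush, sherd_center from where it was at the start of the episode below 0.015 m and angle between each of jar_center, bowl_center's own z axis and vertical below 0.1 rad); the robot touches nothing.
It fails at once if one button is pushed down (over 4 mm) while the other is still up (under 1 mm) ((value of joint btn_left above 0.004 m and value of joint btn_right below 0.001 m) or (value of joint btn_right above 0.004 m and value of joint btn_left below 0.001 m)).
It fails at once if a button is pushed down (over 4 mm) while the cover is more than 10 mm open (value of joint any of btn_left, btn_right above 0.004 m and value of joint cover above 0.01 m).
It fails at once if the sherd, jar, bowl or brush is lifted or shifted by more than 15 mm (distance of any of jar_center, bowl_center, brush, sherd_center from where it was at the start of the episode above 0.015 m).
It also fails if it takes over 54 s, if anything falls off the work surface, if the arm or the gripper's body presses on something with over 40 N, if the wrist force passes 120 N, or if a joint passes its speed limit or range.

## Working session

There is one attempt and no reset: what is moved stays moved. The work goes in short steps, Python scripts to look and compute and a tool call to move; the robot and the scene stay as the last step left them, time stands still between calls to the robot, and variables do not carry over. Pictures are saved under pics/ and viewed, and the job is handed in when it is done.

Besides the shell and the picture viewer there is one more tool, called after "Call:" as name(argument=value, ...) on one line, values as JSON. arm_command: Moves the arm, as the interface text tells. Its arguments: {"type":"object","properties":{"targets":{"type":"string"},"newtons":{"type":"number"}},"required":["targets"]}

```bash
mkdir -p pics; ls; python3 - <<'E'
from workcell import bot
import cv2,numpy as np
s=bot.read_state();print(s)
for n in("scene","side"):
    im,d=bot.read_camera(n);cv2.imwrite(f"pics/{n}0.png",im);np.savez(f"{n}0.npz",im=im,d=d)
    print(n,bot.camera_params(n))
print(bot.camera_params("wrist"))
E
```

```text
pics
{'time': 0.0, 'q': array([-3.69035933e-02,  2.64760577e-01,  1.60539193e+00,  1.59729104e-05,
        1.27367829e+00, -3.68679156e-02]), 'joint_vel': array([-5.00068146e-04,  3.55957587e-04, -3.76823537e-04, -4.98320663e-05,
       -8.40544209e-04,  1.23845846e-03]), 'joint_torque': array([ 6.10465631e-04, -5.15121067e+01, -3.67308676e+01, -4.07824507e-05,
        1.31324201e-02,  1.46811578e-05]), 'tool_pos': array([6.74267416e-01, 2.80866007e-05, 2.29947328e-01]), 'tcp_rot': array([-2.22031872, -2.22022909,  0.00237378]), 'wrist_force': array([-0.51025094, -0.48941059,  0.06120338]), 'torque': array([-0.01053533,  0.00548161,  0.03447202]), 'width': 0.9996987822918195}
scene {'fov_y': 48.89046343367428, 'cx': 253.41608676678345, 'cy': 193.66987519149487, 'xyz': array([ 1.30948104, -0.30547732,  1.14315569]), 'rotation': array([0.52154465, 0.33316304, 1.07372899])}
side {'fov_y': 46.85609539624942, 'cx': 247.5790315976955, 'cy': 192.26025759724152, 'xyz': array([0.34831833, 1.19885754, 1.04119894]), 'rotation': array([ 0.14512501, -1.27899643, -2.5976496 ])}
{'fov_y': 65.70646984690485, 'cx': 257.295863858957, 'cy': 194.4312147062455, 'T_tool_cam': array([[ 8.96199670e-04,  9.47646510e-01,  3.19320042e-01,
         8.29773049e-02],
       [ 9.99999451e-01, -1.02262132e-03,  2.28248583e-04,
        -5.69459191e-04],
       [ 5.42842456e-04,  3.19319662e-01, -9.47646906e-01,
        -1.43717691e-01],
       [ 0.00000000e+00,  0.00000000e+00,  0.00000000e+00,
         1.00000000e+00]])}
```

View pics/scene0.png

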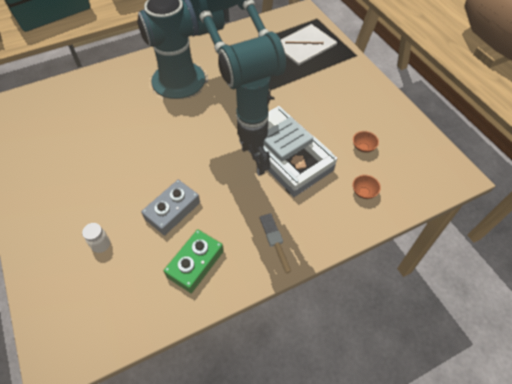

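View pics/side0.png

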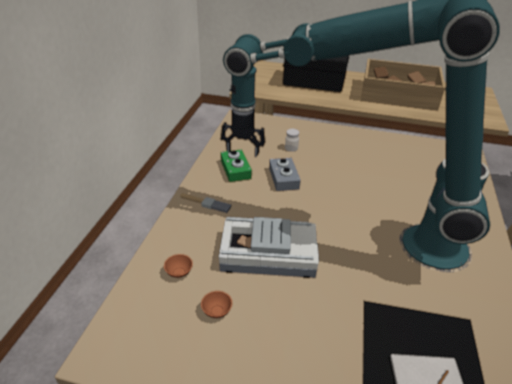

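Scene picture: the grey start box is at about (171,205), the green look-alike at (194,260), and the scanner with its cover at (295,150). The bowls are at (366,142) and (366,187), the jar at (95,237) and the brush at (275,240). Side picture: grey box at (285,172), green box at (236,165), scanner at (270,245).

```bash
cat > h.py <<'E'
import numpy as np,cv2
from scipy.spatial.transform import Rotation as R
from workcell import bot
def K(p): return 192/np.tan(np.radians(p['fov_y'])/2)
def ray(n,uv):
    p=bot.camera_params(n);f=K(p);uv=np.atleast_2d(uv).astype(float)
    d=np.c_[(uv[:,0]-p['cx'])/f,-(uv[:,1]-p['cy'])/f,-np.ones(len(uv))]
    return p['xyz'],d@R.from_rotvec(p['rotation']).as_matrix().T
def plane(n,uv,z):
    o,d=ray(n,uv);return o+d*((z-o[2])/d[:,2])[:,None]
def proj(n,X):
    p=bot.camera_params(n);f=K(p);c=(np.atleast_2d(X)-p['xyz'])@R.from_rotvec(p['rotation']).as_matrix()
    return np.c_[p['cx']+f*c[:,0]/-c[:,2],p['cy']-f*c[:,1]/-c[:,2]]
def cloud(n,d):
    v,u=np.mgrid[:384,:512];o,r=ray(n,np.c_[u.ravel(),v.ravel()])
    return (o+r*d.ravel()[:,None]).reshape(384,512,3)
E
python3 - <<'E'
from h import *
S=np.load('scene0.npz');T=np.load('side0.npz')
for n,A,(x,y,w,h) in(("scene",S,(130,165,110,80)),("scene",S,(245,95,110,100)),("side",T,(205,130,110,80)),("side",T,(205,205,130,80))):
    k=6 if h<100 else 5
    cv2.imwrite(f"pics/c_{n}_{x}.png",cv2.resize(A['im'][y:y+h,x:x+w],None,fx=k,fy=k,interpolation=cv2.INTER_CUBIC))
    P=cloud(n,A['d']);z=P[y:y+h,x:x+w,2];hh=np.histogram(z,bins=np.arange(-.01,.13,.005));print(n,x,list(zip(hh[0],(hh[1]*1000).round())))
E
```

```text
scene 130 [(np.int64(27), np.float64(-10.0)), (np.int64(2017), np.float64(-5.0)), (np.int64(4238), np.float64(0.0)), (np.int64(415), np.float64(5.0)), (np.int64(50), np.float64(10.0)), (np.int64(51), np.float64(15.0)), (np.int64(48), np.float64(20.0)), (np.int64(54), np.float64(25.0)), (np.int64(49), np.float64(30.0)), (np.int64(48), np.float64(35.0)), (np.int64(61), np.float64(40.0)), (np.int64(453), np.float64(45.0)), (np.int64(852), np.float64(50.0)), (np.int64(72), np.float64(55.0)), (np.int64(130), np.float64(60.0)), (np.int64(69), np.float64(65.0)), (np.int64(104), np.float64(70.0)), (np.int64(23), np.float64(75.0)), (np.int64(0), np.float64(80.0)), (np.int64(0), np.float64(85.0)), (np.int64(0), np.float64(90.0)), (np.int64(0), np.float64(95.0)), (np.int64(0), np.float64(100.0)), (np.int64(0), np.float64(105.0)), (np.int64(0), np.float64(110.0)), (np.int64(0), np.float64(115.0)), (np.int64(0), np.float64(120.0)), (np.int64(0), np.float64(125.0))]
scene 245 [(np.int64(58), np.float64(-10.0)), (np.int64(1796), np.float64(-5.0)), (np.int64(3287), np.float64(0.0)), (np.int64(378), 
[... 2101 characters left out ...]
.0)), (np.int64(134), np.float64(30.0)), (np.int64(221), np.float64(35.0)), (np.int64(226), np.float64(40.0)), (np.int64(234), np.float64(45.0)), (np.int64(148), np.float64(50.0)), (np.int64(142), np.float64(55.0)), (np.int64(189), np.float64(60.0)), (np.int64(1190), np.float64(65.0)), (np.int64(552), np.float64(70.0)), (np.int64(304), np.float64(75.0)), (np.int64(126), np.float64(80.0)), (np.int64(34), np.float64(85.0)), (np.int64(70), np.float64(90.0)), (np.int64(643), np.float64(95.0)), (np.int64(497), np.float64(100.0)), (np.int64(2), np.float64(105.0)), (np.int64(0), np.float64(110.0)), (np.int64(0), np.float64(115.0)), (np.int64(0), np.float64(120.0)), (np.int64(0), np.float64(125.0))]
```

```bash
ls pics; python3 - <<'E'
import cv2,numpy as np
a=cv2.imread('pics/c_scene_130.png');b=cv2.imread('pics/c_side_205.png')
print(a.shape,b.shape)
E
```

```text
c_scene_130.png
c_scene_245.png
c_side_205.png
scene0.png
side0.png
(480, 660, 3) (480, 780, 3)
```

View pics/c_scene_130.png

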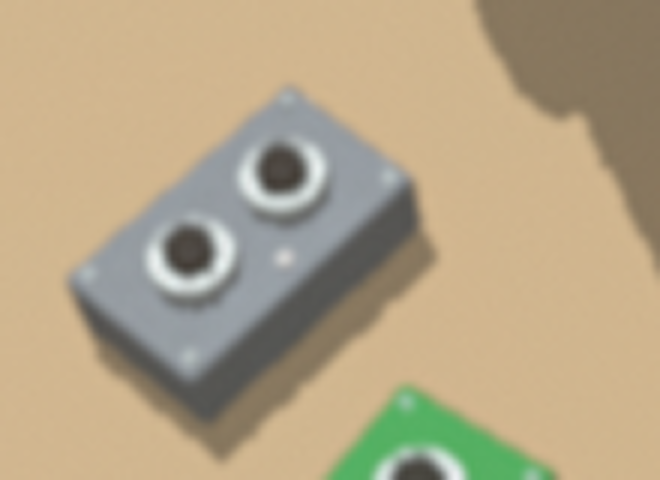

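View pics/c_scene_245.png

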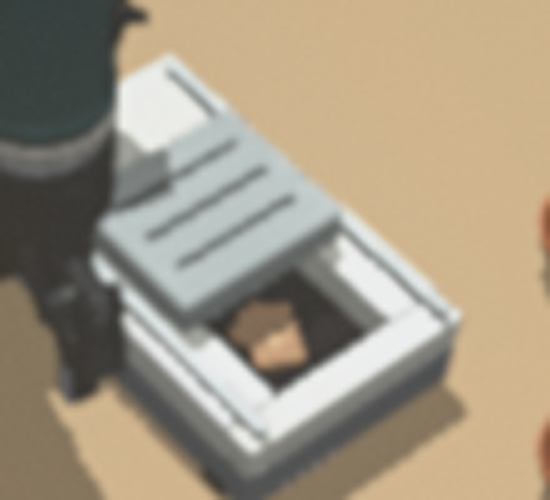

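View pics/c_side_205.png

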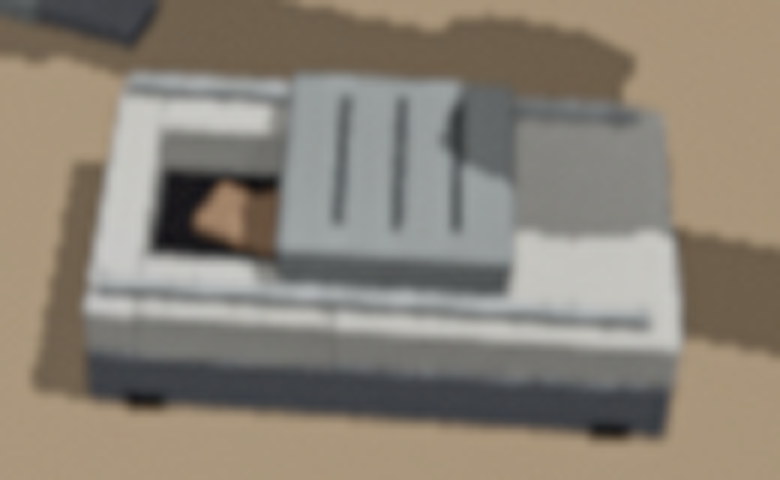

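```bash
python3 - <<'E'
from h import *
S=np.load('scene0.npz');T=np.load('side0.npz')
B={}
for n,A,(x,y,w,h) in(("scene",S,(140,180,60,50)),("side",T,(268,152,34,36))):
    im=A['im'].astype(int)[y:y+h,x:x+w]
    m=((im.max(2)<85)).astype(np.uint8)
    k,l,st,c=cv2.connectedComponentsWithStats(m)
    for i in range(1,k):
        if st[i,4]>8:
            uv=c[i]+[x,y];print(n,uv.round(1),st[i],plane(n,uv,.071).round(4))
for n,A,(x,y,w,h) in(("scene",S,(245,95,110,100)),("side",T,(205,205,130,80)),("side",T,(265,150,40,42)),("scene",S,(135,170,70,65))):
    P=cloud(n,A['d'])[y:y+h,x:x+w]
    zr=(.093,.11) if w>100 else (.043,.08)
    m=((P[...,2]>zr[0])&(P[...,2]<zr[1]))
    k,l,st,c=cv2.connectedComponentsWithStats(m.astype(np.uint8));i=1+np.argmax(st[1:,4])
    # planar positions by pixel rays at nominal height
    vv,uu=np.nonzero(l==i);zn=.101 if w>100 else .05
    Q=plane(n,np.c_[uu+x,vv+y],zn)[:,:2]
    r=cv2.minAreaRect((Q*1000).astype(np.float32));print(n,st[i,4],r,cv2.boxPoints(r).round(0).tolist(), np.median(P[l==i][:,2]))
E
```

```text
scene [176.3 192.7] [34 10  6  6 31] [[ 0.5554 -0.2044  0.071 ]]
scene [161.1 206.5] [18 24  7  6 32] [[ 0.5818 -0.2627  0.071 ]]
side [282.9 160.4] [13  7  5  4 19] [[ 0.5758 -0.2564  0.071 ]]
side [282.8 181.8] [  1  12  31  24 193] [[ 0.548  -0.1158  0.071 ]]
side [286.1 169. ] [16 15  6  5 24] [[ 0.552  -0.2013  0.071 ]]
scene 1156 ((529.8374633789062, 190.5142822265625), (124.90615844726562, 138.1374053955078), 10.899017333984375) [[455.0, 247.0], [482.0, 111.0], [604.0, 134.0], [578.0, 270.0]] 0.10176180327338369
side 1179 ((523.8750610351562, 199.30545043945312), (118.94097137451172, 141.98406982421875), 11.016206741333008) [[452.0, 258.0], [479.0, 118.0], [596.0, 141.0], [569.0, 280.0]] 0.09960192383304722
side 574 ((562.9852294921875, -224.0879364013672), (95.14979553222656, 168.8592529296875), 23.404014587402344) [[486.0, -166.0], [553.0, -320.0], [640.0, -283.0], [573.0, -128.0]] 0.04997516378772593
scene 1393 ((568.929443359375, -232.8502197265625), (100.13023376464844, 160.1300048828125), 23.33871078491211) [[491.0, -179.0], [555.0, -326.0], [647.0, -287.0], [583.0, -140.0]] 0.05175101607627908
```

Call:
arm_command(targets="177 -240 0 0 0 79 0.55;177 -240 0 0 0 79 0.55;177 -240 0 0 0 79 0.55;177 -240 0 0 0 79 0.55;177 -240 0 0 0 79 0.55;177 -240 0 0 0 79 0.55;177 -240 0 0 0 79 0.55;177 -240 0 0 0 79 0.55;177 -240 0 0 0 79 0.55;177 -240 0 0 0 79 0.55", newtons=40)

```text
time: 0.93
tool_pos: [0.4336, 0.1777, 0.231]
tcp_rot: [3.1, 0.51, -0.0]
wrist_force: [0.2, -0.2, -0.1]
width: 0.554
```

```bash
cat >> h.py <<'E'
def tool(s):
    T=np.eye(4);T[:3,:3]=R.from_rotvec(s['tcp_rot']).as_matrix();T[:3,3]=s['tool_pos'];return T
def wray(s,uv):
    p=bot.camera_params("wrist");f=K(p);uv=np.atleast_2d(uv).astype(float)
    a=uv-[p['cx'],p['cy']];r=np.hypot(*a.T)+1e-9;th=r/f
    d=np.c_[np.sin(th)*a[:,0]/r,-np.sin(th)*a[:,1]/r,-np.cos(th)]
    W=tool(s)@p['T_tool_cam'];return W[:3,3],d@W[:3,:3].T
def wplane(s,uv,z):
    o,d=wray(s,uv);return o+d*((z-o[2])/d[:,2])[:,None]
E
python3 - <<'E'
from h import *
s=bot.read_state();im,d=bot.read_camera("wrist");cv2.imwrite("pics/w1.png",im);np.savez("w1.npz",im=im,d=d)
import pickle;pickle.dump(s,open("w1.pkl","wb"))
print(s['time'],s['tool_pos'],tool(s)[:3,:3].round(3),s['width'])
E
```

```text
0.9333 [0.43359634 0.17767691 0.23100754] [[ 0.947  0.32  -0.   ]
 [ 0.32  -0.947 -0.   ]
 [-0.    -0.    -1.   ]] 0.5539125172722831
```

View pics/w1.png

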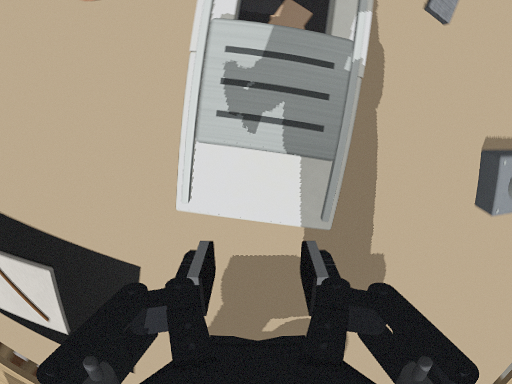

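The wrist picture shows the cover's robot-side top edge from (197,142) to (333,160). The scanner's near end runs from (177,210) to (330,229).

```bash
python3 - <<'E'
from h import *
import pickle
s=pickle.load(open("w1.pkl","rb"))
a=wplane(s,[(197,142),(333,160),(212,18),(354,42)],.101);b=wplane(s,[(177,210),(330,229)],.07)
print(a.round(4),b.round(4),a[:2].mean(0),a[:].mean(0),b.mean(0))
for e in(a[:2],a[2:],b):
    v=e[1]-e[0];print(np.linalg.norm(v),np.degrees(np.arctan2(v[0],-v[1])))
E
```

```text
[[0.4543 0.2454 0.101 ]
 [0.4797 0.1176 0.101 ]
 [0.57   0.2682 0.101 ]
 [0.5935 0.1381 0.101 ]] [[0.3667 0.2518 0.07  ]
 [0.4005 0.0787 0.07  ]] [0.46700811 0.18149501 0.101     ] [0.52438665 0.19233155 0.101     ] [0.38358311 0.16523941 0.07      ]
0.13032914343695412 11.200907050289764
0.13223612267234028 10.25407022973755
0.17634582068788507 11.0415373282871
```

Call:
arm_command(targets="-1 2 30 0 0 7.6 0.55;-1 2 30 0 0 7.6 0.55;-1 2 60 0 0 7.6 0.55;-1 2 90 0 0 7.6 0.55;-1 2 120 0 0 7.6 0.55;-1 2 140 0 0 7.6 0.55;-1 2 150 0 0 7.6 0.55;-1 2 150 0 0 7.6 0.55;-1 2 150 0 0 7.6 0.55")

```text
time: 1.73
tool_pos: [0.4348, 0.1747, 0.0815]
tcp_rot: [3.126, 0.312, -0.001]
wrist_force: [0.1, -0.3, -0.8]
width: 0.551
```

```bash
python3 - <<'E'
from h import *
s=bot.read_state();im,d=bot.read_camera("wrist");cv2.imwrite("pics/w2.png",im)
im,d=bot.read_camera("side");cv2.imwrite("pics/s2.png",im)
print(s['time'],s['tool_pos'],tool(s)[:3,:3].round(3),s['width'],s['wrist_force'])
E
```

```text
1.7333 [0.43478602 0.17473349 0.08154422] [[ 0.98   0.198 -0.001]
 [ 0.198 -0.98  -0.   ]
 [-0.001  0.    -1.   ]] 0.5505284128269112 [ 0.09407603 -0.34288773 -0.83337122]
```

View pics/w2.png

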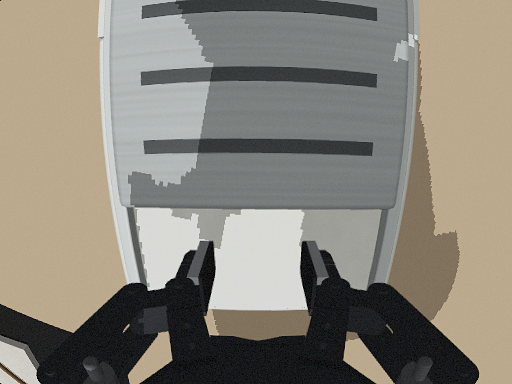

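View pics/s2.png

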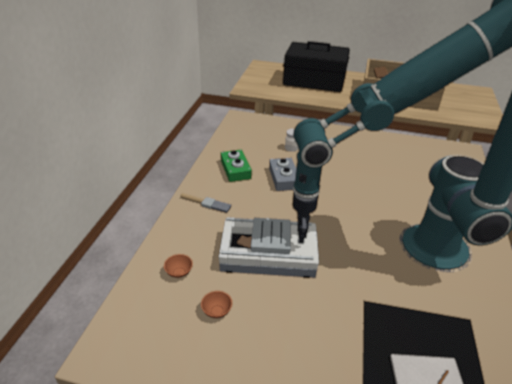

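The fingers sit centred on the face, over bare deck, with the cover edge at row 207. I'll push along tool x.

Call:
arm_command(targets="10 0 1 0 0 0 0.55;18 0 2 0 0 0 0.55;24 0 2 0 0 0 0.55;32 0 2 0 0 0 0.55;40 0 2 0 0 0 0.55;48 0 2 0 0 0 0.55;56 0 2 0 0 0 0.55;64 0 2 0 0 0 0.55;72 0 2 0 0 0 0.55;80 0 2 0 0 0 0.55")

```text
time: 2.67
tool_pos: [0.5138, 0.1903, 0.0791]
tcp_rot: [3.126, 0.309, -0.001]
wrist_force: [-2.7, -2.1, 1.1]
width: 0.554
```

```bash
python3 - <<'E'
from h import *
s=bot.read_state();im,d=bot.read_camera("wrist");cv2.imwrite("pics/w3.png",im)
print(s['time'],s['tool_pos'],s['width'],s['wrist_force'])
E
```

```text
2.6667 [0.51384381 0.19032911 0.07909387] 0.553962389846911 [-2.70870979 -2.10048812  1.06661554]
```

View pics/w3.png

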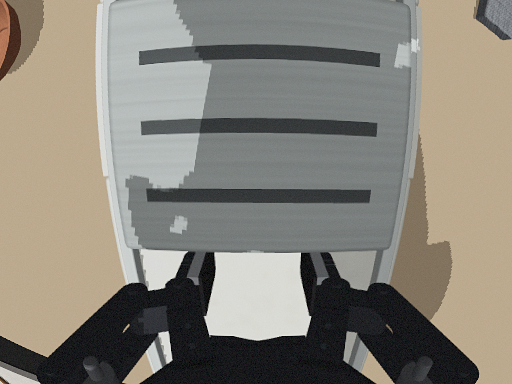

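The fingers are pushing the cover with about 3 N. I'll creep on towards the stop.

Call:
arm_command(targets="4 0 0 0 0 0 0.55;8 0 0 0 0 0 0.55;12 0 0 0 0 0 0.55;15 0 0 0 0 0 0.55;17 0 0 0 0 0 0.55;17 0 0 0 0 0 0.55")

```text
time: 3.22
tool_pos: [0.5303, 0.1939, 0.0792]
tcp_rot: [-3.126, -0.309, -0.001]
wrist_force: [-0.7, -1.3, -0.9]
width: 0.548
```

Call:
arm_command(targets="2 0 0 0 0 0 0.55;4 0 0 0 0 0 0.55;4 0 0 0 0 0 0.55")

```text
time: 3.47
tool_pos: [0.5338, 0.1946, 0.0792]
tcp_rot: [-3.126, -0.309, 0.0]
wrist_force: [-2.5, -1.1, 0.3]
width: 0.551
```

Call:
arm_command(targets="1.5 0 0 0 0 0 0.55;3 0 0 0 0 0 0.55;3 0 0 0 0 0 0.55")

```text
time: 3.72
tool_pos: [0.5339, 0.1946, 0.0791]
tcp_rot: [3.126, 0.308, -0.01]
wrist_force: [-10.1, -2.1, 8.0]
width: 0.549
```

Call:
arm_command(targets="2 0 0 0 0 0 0.55;3 0 0 0 0 0 0.55;3 0 0 0 0 0 0.55;3 0 0 0 0 0 0.55")

```text
time: 4.05
tool_pos: [0.5339, 0.1946, 0.079]
tcp_rot: [3.125, 0.308, -0.019]
wrist_force: [-19.3, -3.9, 13.8]
width: 0.55
```

```bash
python3 - <<'E'
from h import *
s=bot.read_state();im,d=bot.read_camera("side");cv2.imwrite("pics/s4.png",cv2.resize(im[195:290,195:345],None,fx=5,fy=5,interpolation=cv2.INTER_CUBIC))
print(s['time'],s['tool_pos'],s['width'],s['wrist_force'])
E
```

```text
4.05 [0.5339359  0.1945813  0.07902642] 0.5499942077102495 [-19.25081176  -3.9490413   13.76088711]
```

View pics/s4.png

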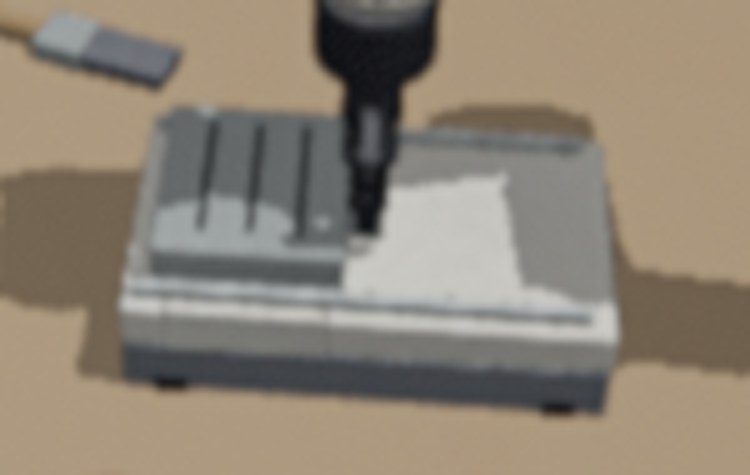

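The cover is shut against its stop: position frozen at 0.534 while the force rose to 19 N, and the picture shows it over the well. Backing off and lifting.

Call:
arm_command(targets="-5 0 0 0 0 0 0.55;-15 0 0 0 0 0 0.55;-30 0 0 0 0 0 0.55;-35 0 -20 0 0 0 0.55;-35 0 -60 0 0 0 0.55;-35 0 -100 0 0 0 0.55;-35 0 -140 0 0 0 0.55;-35 0 -150 0 0 0 0.55;-35 0 -150 0 0 0 0.55")

```text
time: 4.85
tool_pos: [0.5089, 0.1902, 0.2353]
tcp_rot: [-3.124, -0.309, -0.019]
wrist_force: [0.8, -0.6, -0.1]
width: 0.55
```

```bash
python3 - <<'E'
from h import *
s=bot.read_state();T=tool(s)
print(s['time'],s['tool_pos'],s['wrist_force'], (T[:3,:3].T@(np.array([.51,-.255,.23])-T[:3,3])*1000).round())
E
```

```text
4.85 [0.50892108 0.19018383 0.23525109] [ 0.84636531 -0.55143442 -0.13378692] [-86. 437.   4.]
```

Call:
arm_command(targets="-86 437 4 0 0 -12.5 0.55;-86 437 4 0 0 -12.5 0.55;-86 437 4 0 0 -12.5 0.55;-86 437 4 0 0 -12.5 0.55;-86 437 4 0 0 -12.5 0.55;-86 437 4 0 0 -12.5 0.55;-86 437 4 0 0 -12.5 0.55;-86 437 4 0 0 -12.5 0.55;-86 437 4 0 0 -12.5 0.55;-86 437 4 0 0 -12.5 0.55")

```text
time: 5.68
tool_pos: [0.5053, -0.2259, 0.2234]
tcp_rot: [-3.073, -0.647, 0.002]
wrist_force: [1.2, -0.0, 1.1]
width: 0.55
```

Call:
arm_command(targets="0 0 0 0 0 0 0.55;0 0 0 0 0 0 0.55")

```text
time: 5.85
tool_pos: [0.5054, -0.2259, 0.2233]
tcp_rot: [-3.074, -0.641, 0.003]
wrist_force: [-0.2, -0.4, -0.7]
width: 0.553
```

```bash
python3 - <<'E'
from h import *
import pickle
s=bot.read_state();im,d=bot.read_camera("wrist");cv2.imwrite("pics/w5.png",im);pickle.dump((s,im,d),open("w5.pkl","wb"))
print(s['time'],s['tool_pos'],tool(s)[:3,:3].round(4),s['width'],s['wrist_force'])
E
```

```text
5.85 [ 0.50539213 -0.22592144  0.2232751 ] [[ 0.9167  0.3996 -0.0023]
 [ 0.3996 -0.9167  0.0014]
 [-0.0016 -0.0022 -1.    ]] 0.5528887018941161 [-0.16681511 -0.37730232 -0.74844866]
```

View pics/w5.png

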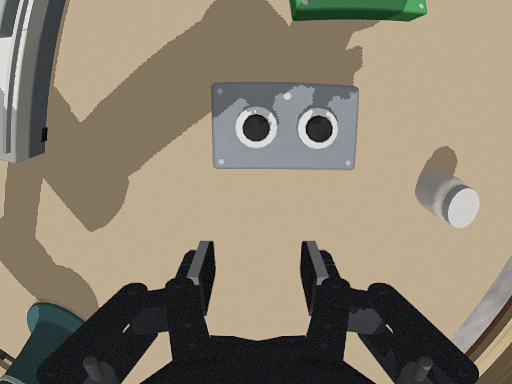

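The wrist picture shows the grey start box with caps at about (257,128) and (319,129), the green box at top right, and the jar at (455,203).

```bash
python3 - <<'E'
from h import *
import pickle
s,im,d=pickle.load(open("w5.pkl","rb"))
x,y,w,h=232,100,110,56
m=(im[y:y+h,x:x+w].max(2)<75).astype(np.uint8)
k,l,st,c=cv2.connectedComponentsWithStats(m)
P=[]
for i in range(1,k):
    if st[i,4]>80: P.append(c[i]+[x,y]);print(P[-1],st[i])
B=wplane(s,P,.072);print(B.round(4));v=B[1]-B[0];print(np.linalg.norm(v),np.degrees(np.arctan2(v[0],-v[1])))
# tool coordinates
T=tool(s);C=B.mean(0);print("C",C,(T[:3,:3].T@(C-T[:3,3])*1000).round(1))
cor=wplane(s,[(213,83),(358,88),(355,169),(213,167)],.05);print(cor.round(4),cor.mean(0))
# fingertips
p=bot.camera_params("wrist")
for zt in(0,-.006):
    z=T[2,3]-zt
    Q=wplane(s,[(201,242),(214,242),(302,242),(315,242)],z);print(((Q-T[:3,3])@T[:3,:3]*1000).round(1))
print("depth",d[240:262:4,205:215:3],)
cv2.imwrite("pics/w5c.png",cv2.resize(im[220:330,160:360],None,fx=4,fy=4,interpolation=cv2.INTER_CUBIC))
E
```

```text
[255.68872987 127.39355993] [ 11  14  27  27 559]
[318.5893186  128.50644567] [ 74  16  26  26 543]
[[ 0.552  -0.2024  0.072 ]
 [ 0.5771 -0.2602  0.072 ]]
0.06301743770471786 23.46166140528472
C [ 0.5645764  -0.23132008  0.072     ] [ 52.3  28.9 151.1]
[[ 0.5762 -0.1428  0.05  ]
 [ 0.6369 -0.286   0.05  ]
 [ 0.5541 -0.3243  0.05  ]
 [ 0.4914 -0.1773  0.05  ]] [ 0.564654   -0.23257543  0.05      ]
[[  5.7 -32.    0.1]
 [  5.9 -24.7   0. ]
 [  6.   23.6  -0.1]
 [  5.8  30.9  -0.1]]
[[  8.9 -30.7  -5.9]
 [  9.1 -23.7  -6. ]
 [  9.1  22.5  -6.1]
 [  9.   29.5  -6.1]]
depth [[0.40778208 0.4078271  0.40743208 0.40761846]
 [0.14897384 0.14863952 0.1480471  0.40956575]
 [0.1437242  0.14471944 0.14719415 0.15641905]
 [0.14080182 0.14108208 0.14715064 0.15679455]
 [0.13679907 0.13794959 0.1467683  0.15757327]
 [0.1323735  0.13815904 0.14750408 0.15631267]]
```

View pics/w5c.png

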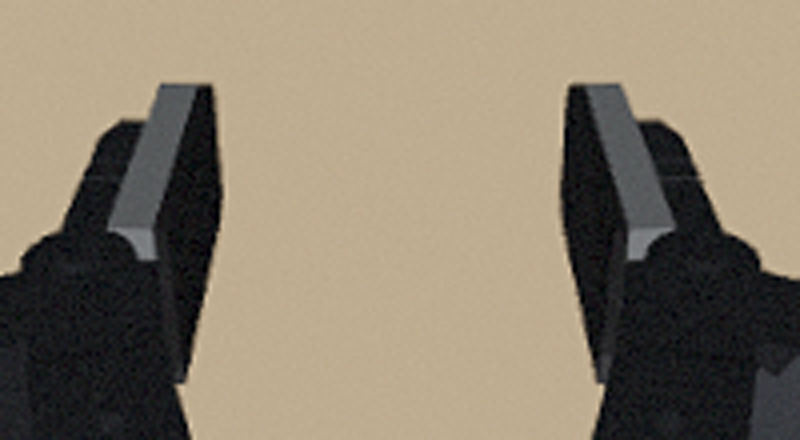

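Call:
arm_command(targets="30 15 10 0 0 0 0.66;52 29 20 0 0 0 0.66;52 29 50 0 0 0 0.66;52 29 80 0 0 0 0.66;52 29 100 0 0 0 0.66;52 29 115 0 0 0 0.66;52 29 118 0 0 0 0.66;52 29 118 0 0 0 0.66;52 29 118 0 0 0 0.66")

```text
time: 6.65
tool_pos: [0.5662, -0.2287, 0.108]
tcp_rot: [3.073, 0.65, 0.001]
wrist_force: [-0.0, 0.0, -0.7]
width: 0.66
```

```bash
python3 - <<'E'
from h import *
s=bot.read_state();im,d=bot.read_camera("wrist");cv2.imwrite("pics/w6.png",im)
print(s['time'],s['tool_pos'],tool(s)[:3,:3].round(4),s['width'],s['wrist_force'])
im,d=bot.read_camera("scene");cv2.imwrite("pics/sc6.png",cv2.resize(im[145:245,110:240],None,fx=6,fy=6,interpolation=cv2.INTER_CUBIC))
E
```

```text
6.65 [ 0.56624442 -0.2286593   0.10799134] [[ 9.143e-01  4.050e-01  4.000e-04]
 [ 4.050e-01 -9.143e-01  0.000e+00]
 [ 4.000e-04  2.000e-04 -1.000e+00]] 0.6597349402347119 [-0.00619378  0.0369191  -0.66230395]
```

View pics/w6.png

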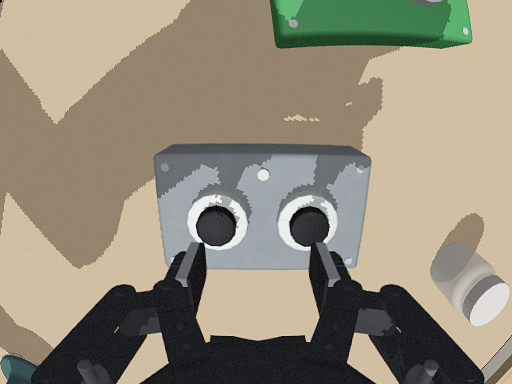

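View pics/sc6.png

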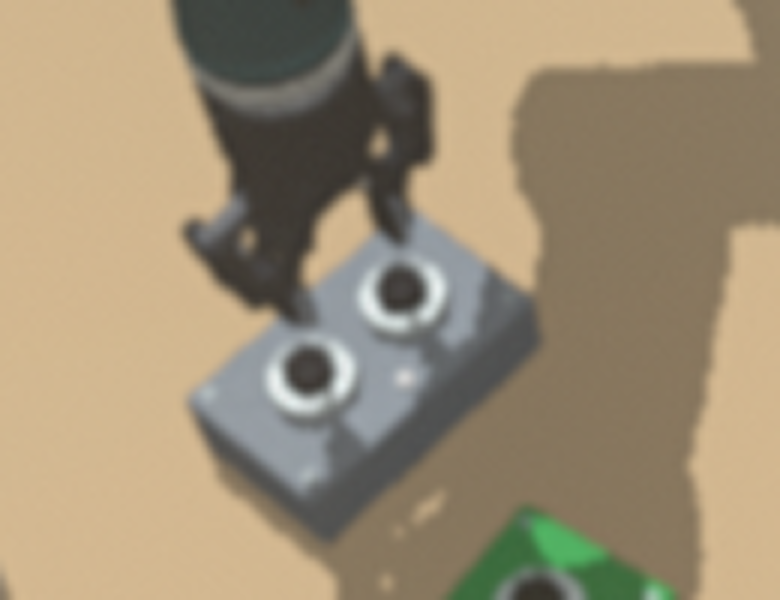

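```bash
python3 - <<'E'
from h import *
s=bot.read_state();T=tool(s)
im=cv2.imread("pics/w6.png");x,y,w,h=186,198,150,46
m=(im[y:y+h,x:x+w].max(2)<75).astype(np.uint8)
k,l,st,c=cv2.connectedComponentsWithStats(m);print([(st[i],c[i]+[x,y]) for i in range(1,k) if st[i,4]>100])
B=wplane(s,[(217,226),(310,226.5)],.072);print(B,((B-T[:3,3])@T[:3,:3]*1000).round(1))
Q=wplane(s,[(190,244),(205,244),(311,244),(326,244)],T[2,3]+.005);print(((Q-T[:3,3])@T[:3,:3]*1000).round(1))
E
```

```text
[(array([  10,    7,   40,   39, 1236], dtype=int32), array([215.87055016, 225.09385113])), (array([ 104,    8,   39,   38, 1195], dtype=int32), array([308.78158996, 225.4334728 ]))]
[[ 0.55436094 -0.20463765  0.072     ]
 [ 0.57931417 -0.26228692  0.072     ]] [[ -1.6 -28.1  37.2]
 [ -2.   34.7  37.4]]
[[  7.1 -37.1  -5.1]
 [  7.3 -28.8  -5. ]
 [  7.2  27.7  -4.9]
 [  7.   36.   -4.9]]
```

The offset left is about +3 mm in tool y and −1 mm in x. I'll correct it while descending to just above the caps.

Call:
arm_command(targets="-1 3 5 0 0 0 0.66;-1 3 15 0 0 0 0.66;-1 3 25 0 0 0 0.66;-1 3 30 0 0 0 0.66;-1 3 30 0 0 0 0.66;-1 3 30 0 0 0 0.66")

```text
time: 7.25
tool_pos: [0.5653, -0.2327, 0.0764]
tcp_rot: [-3.073, -0.647, 0.003]
wrist_force: [-0.1, 0.3, 0.4]
width: 0.659
```

```bash
python3 - <<'E'
from h import *
s=bot.read_state();im,d=bot.read_camera("wrist");cv2.imwrite("pics/w7.png",im)
print(s['time'],s['tool_pos'],tool(s)[:3,:3].round(4),s['width'],s['wrist_force'])
im,d=bot.read_camera("scene");cv2.imwrite("pics/sc7.png",cv2.resize(im[145:245,110:240],None,fx=6,fy=6,interpolation=cv2.INTER_CUBIC))
E
```

```text
7.25 [ 0.56525643 -0.23267928  0.07639871] [[ 9.151e-01  4.033e-01 -2.000e-03]
 [ 4.033e-01 -9.151e-01  9.000e-04]
 [-1.400e-03 -1.600e-03 -1.000e+00]] 0.659278521369733 [-0.08713883  0.26278648  0.4345078 ]
```

View pics/w7.png

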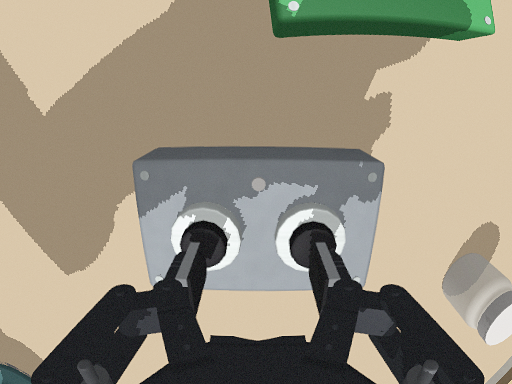

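View pics/sc7.png

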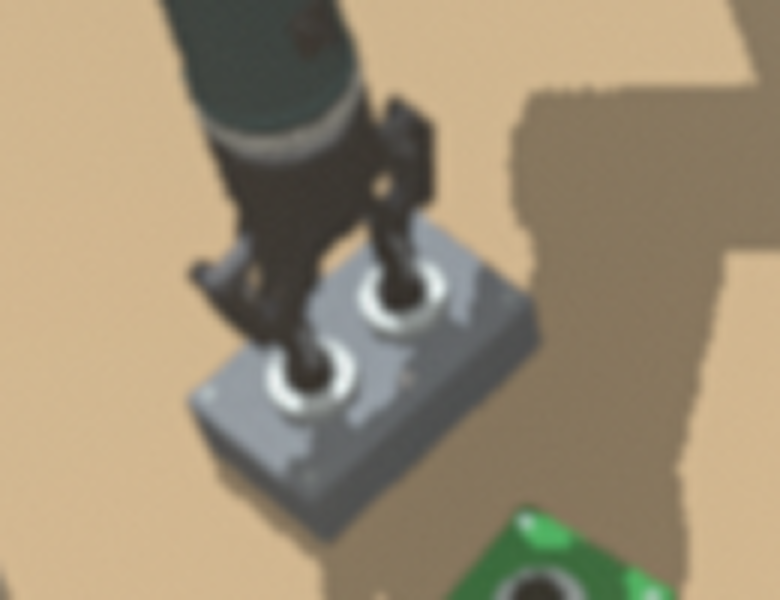

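Both tips stand over their caps, at columns 203 and 313. I'll descend slowly, watching the force.

Call:
arm_command(targets="0 0 2 0 0 0 0.66;0 0 4 0 0 0 0.66;0 0 4 0 0 0 0.66")

```text
time: 7.6
tool_pos: [0.566, -0.2329, 0.0734]
tcp_rot: [-3.074, -0.648, 0.0]
wrist_force: [-0.0, 0.3, 0.3]
width: 0.661
```

Call:
arm_command(targets="0 0 2 0 0 0 0.66;0 0 3 0 0 0 0.66;0 0 3 0 0 0 0.66")

```text
time: 7.85
tool_pos: [0.5659, -0.2328, 0.0703]
tcp_rot: [-3.074, -0.648, 0.001]
wrist_force: [-0.6, -0.4, -0.3]
width: 0.658
```

Call:
arm_command(targets="0 0 2 0 0 0 0.66;0 0 2 0 0 0 0.66;0 0 2 0 0 0 0.66")

```text
time: 8.1
tool_pos: [0.566, -0.2329, 0.0684]
tcp_rot: [-3.074, -0.648, 0.0]
wrist_force: [1.1, 0.8, -0.3]
width: 0.661
```

Call:
arm_command(targets="0 0 2 0 0 0 0.66;0 0 2 0 0 0 0.66;0 0 2 0 0 0 0.66")

```text
time: 8.35
tool_pos: [0.5663, -0.233, 0.0669]
tcp_rot: [3.074, 0.648, 0.001]
wrist_force: [0.5, 0.7, 1.3]
width: 0.66
```

Call:
arm_command(targets="0 0 2 0 0 0 0.66;0 0 2 0 0 0 0.66;0 0 2 0 0 0 0.66")

```text
time: 8.6
tool_pos: [0.5664, -0.2331, 0.0649]
tcp_rot: [3.074, 0.648, 0.001]
wrist_force: [-1.1, 0.5, 4.0]
width: 0.66
```

Call:
arm_command(targets="0 0 2 0 0 0 0.66;0 0 4 0 0 0 0.66;0 0 6 0 0 0 0.66;0 0 6 0 0 0 0.66")

```text
time: 8.93
tool_pos: [0.5665, -0.2331, 0.0616]
tcp_rot: [3.074, 0.648, 0.0]
wrist_force: [-6.8, 2.9, 19.7]
width: 0.659
```

```bash
python3 - <<'E'
from h import *
s=bot.read_state()
print(s['time'],s['tool_pos'],tool(s)[:3,:3].round(4),s['width'],s['wrist_force'],s['torque'])
im,d=bot.read_camera("scene");cv2.imwrite("pics/sc8.png",cv2.resize(im[145:245,110:240],None,fx=6,fy=6,interpolation=cv2.INTER_CUBIC))
im,d=bot.read_camera("wrist");cv2.imwrite("pics/w8.png",cv2.resize(im[190:320,140:370],None,fx=3,fy=3,interpolation=cv2.INTER_CUBIC))
E
```

```text
8.9333 [ 0.5665334  -0.23313719  0.06157547] [[ 9.150e-01  4.036e-01  4.000e-04]
 [ 4.036e-01 -9.150e-01 -2.000e-04]
 [ 2.000e-04  3.000e-04 -1.000e+00]] 0.6594027130839334 [-6.84159039  2.88676836 19.72571409] [0.5794853  1.16744372 0.02026855]
```

View pics/w8.png

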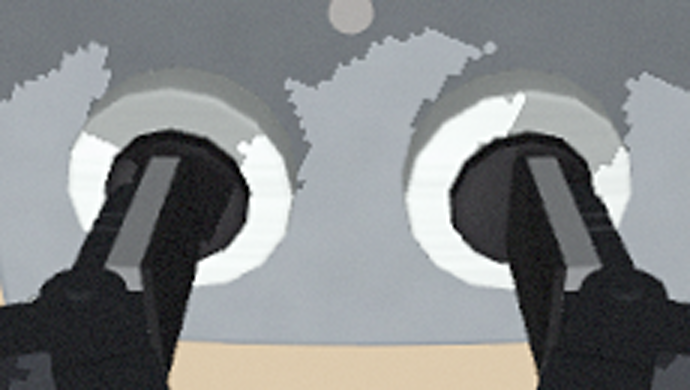

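View pics/sc8.png

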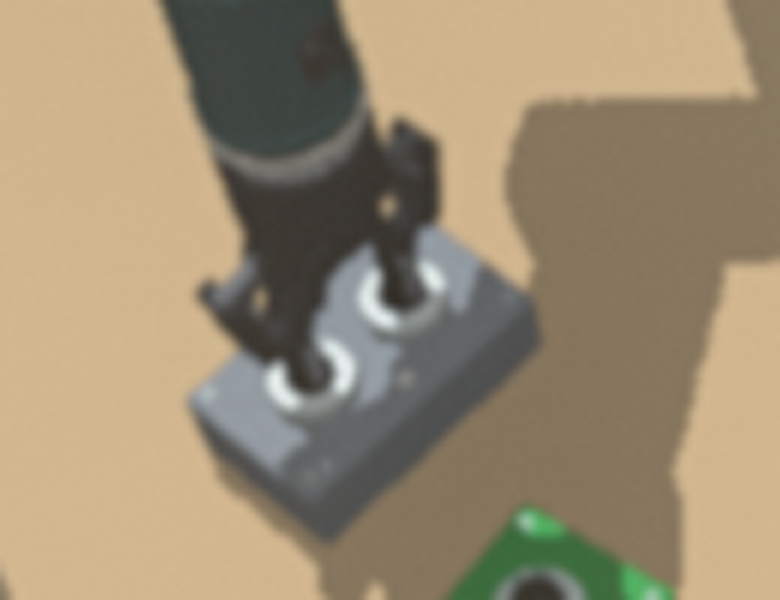

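Force is 20 N, well above the 6 N needed, so both caps are on their stops. Holding for more than 2 s.

Call:
arm_command(targets="0 0 1 0 0 0 0.66;0 0 1 0 0 0 0.66;0 0 1 0 0 0 0.66;0 0 1 0 0 0 0.66;0 0 1 0 0 0 0.66;0 0 1 0 0 0 0.66;0 0 1 0 0 0 0.66;0 0 1 0 0 0 0.66;0 0 1 0 0 0 0.66;0 0 1 0 0 0 0.66")

```text
time: 9.87
tool_pos: [0.5666, -0.2332, 0.0615]
tcp_rot: [3.074, 0.648, 0.001]
wrist_force: [-8.3, 4.5, 24.0]
width: 0.662
```

Call:
arm_command(targets="0 0 0 0 0 0 0.66;0 0 0 0 0 0 0.66;0 0 0 0 0 0 0.66;0 0 0 0 0 0 0.66;0 0 0 0 0 0 0.66;0 0 0 0 0 0 0.66;0 0 0 0 0 0 0.66;0 0 0 0 0 0 0.66;0 0 0 0 0 0 0.66;0 0 0 0 0 0 0.66")

```text
time: 10.7
tool_pos: [0.5666, -0.2332, 0.0615]
tcp_rot: [3.074, 0.648, 0.001]
wrist_force: [-9.0, 3.4, 25.0]
width: 0.654
```

Call:
arm_command(targets="0 0 0 0 0 0 0.66;0 0 0 0 0 0 0.66;0 0 0 0 0 0 0.66;0 0 0 0 0 0 0.66;0 0 0 0 0 0 0.66;0 0 0 0 0 0 0.66;0 0 0 0 0 0 0.66;0 0 0 0 0 0 0.66;0 0 0 0 0 0 0.66;0 0 0 0 0 0 0.66")

```text
time: 11.53
tool_pos: [0.5666, -0.2331, 0.0615]
tcp_rot: [3.074, 0.648, 0.001]
wrist_force: [-8.7, 4.3, 23.8]
width: 0.658
```

Call:
arm_command(targets="0 0 0 0 0 0 0.66;0 0 0 0 0 0 0.66;0 0 0 0 0 0 0.66;0 0 0 0 0 0 0.66;0 0 0 0 0 0 0.66;0 0 0 0 0 0 0.66;0 0 0 0 0 0 0.66;0 0 0 0 0 0 0.66;0 0 0 0 0 0 0.66;0 0 0 0 0 0 0.66")

```text
time: 12.37
tool_pos: [0.5666, -0.2331, 0.0615]
tcp_rot: [3.073, 0.648, 0.001]
wrist_force: [-9.3, 4.0, 24.0]
width: 0.661
```

Held for about 3.4 s at 24 N. Now lifting straight up.

Call:
arm_command(targets="0 0 -3 0 0 0 0.66;0 0 -6 0 0 0 0.66;0 0 -10 0 0 0 0.66;0 0 -20 0 0 0 0.66;0 0 -40 0 0 0 0.66;0 0 -70 0 0 0 0.66;0 0 -100 0 0 0 0.66;-40 0 -130 0 0 0 0.66;-60 0 -140 0 0 0 0.66;-60 0 -140 0 0 0 0.66")

```text
time: 13.2
tool_pos: [0.5098, -0.2595, 0.2018]
tcp_rot: [3.07, 0.645, 0.003]
wrist_force: [0.4, 0.6, -0.3]
width: 0.659
```

```bash
python3 - <<'E'
from h import *
s=bot.read_state()
print(s['time'],s['tool_pos'],s['width'],s['wrist_force'])
im,d=bot.read_camera("wrist");cv2.imwrite("pics/w9.png",im)
v,u=np.mgrid[:384,:512]
W=tool(s)@bot.camera_params("wrist")['T_tool_cam']
o,r=wray(s,np.c_[u.ravel(),v.ravel()]);ax=-W[:3,2]
P=(o+r/(r@ax)[:,None]*d.ravel()[:,None]).reshape(384,512,3)
for i,B in enumerate(([.5545,-.203],[.579,-.260])):
    m=np.hypot(P[...,0]-B[0],P[...,1]-B[1])<.009;print("wrist cap z",np.median(P[m][:,2]),m.sum())
for n in("scene","side"):
    im,d=bot.read_camera(n);cv2.imwrite(f"pics/{n}9.png",im)
    a=cv2.imread(f"pics/{n}0.png")
    if n=="side":
        P=cloud(n,d)[195:290,195:345];m=(P[...,2]>.093)&(P[...,2]<.11)
        k,l,st,c=cv2.connectedComponentsWithStats(m.astype(np.uint8));i=1+np.argmax(st[1:,4]);vv,uu=np.nonzero(l==i)
        print("cover",st[i],plane(n,np.c_[uu+195,vv+195],.101).mean(0))
E
```

```text
13.2 [ 0.5098292  -0.25945628  0.2018088 ] 0.6592425384718941 [ 0.39815633  0.61800775 -0.30570009]
wrist cap z 0.07312809337422649 299
wrist cap z 0.07314156873714772 298
cover [  30   21   41   33 1161] [0.60145311 0.21550922 0.101     ]
```

View pics/w9.png

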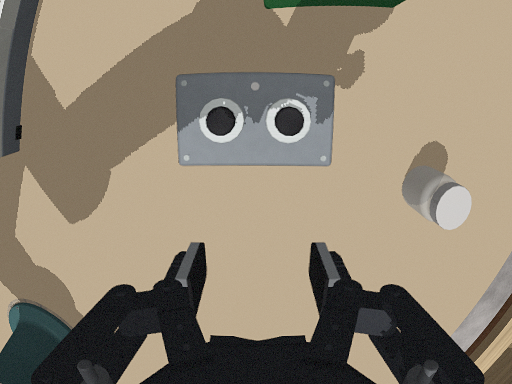

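View pics/side9.png

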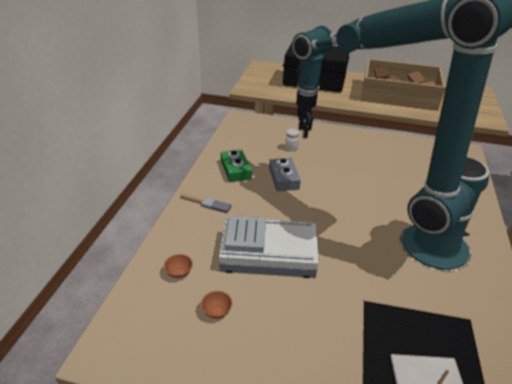

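View pics/scene9.png

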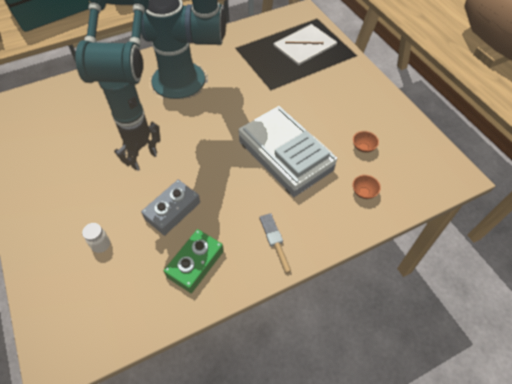

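The pictures show the cover shut over the well and both caps up at z ≈ 73 mm. The jar, bowls and brush are unmoved, and the gripper is clear of everything. Handing in.

```bash
python3 -c "
from workcell import bot
print(bot.finish_job())"
```

```text
the job is handed in; nothing more can be done
None
```

I pushed the cover shut, held both buttons down together for about 3.4 s, released them and handed the job in at about 13.4 s of the 54 s allowed. No verdict was reported.

- **Cover:** It moved about 79 mm; I had estimated 80 mm. At the end the position stayed fixed while the push force rose from about 3 N to 19 N, so it is against its stop. The last pictures show it over the well.
- **Buttons:** I pressed the grey box with level fingertips at about 24 N, against the 6 N needed for both. The tool came down about 5.4 mm after first contact. The depth of each button while held could only be inferred from force and position, not seen directly. After the release, both caps measured 73 mm above the table, against a nominal 72 mm when up.
- **Bystanders:** The jar, both bowls and the brush look unmoved in the last pictures, and nothing touched them. The sherd is now under the cover, so I could not check it.
- **Disagreement:** The scene and side cameras differed by up to about 6 mm on the start box and about 10 mm on the cover. I used the wrist camera for the final alignment on both.

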